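# Clear the scrap-box flap and lever it open

### The job

A castle tower has been left standing on the heavy steel flap of the plywood scrap box. Push it, without lifting or toppling it, until it stands wholly on the fixed plywood top beside the flap; then press the red lever pad right down with the fingers to raise the flap, and finish while still holding the lever down so that the flap stays wide open. Move the flap only by its lever, not by hand, and leave the other things on the bench where they are.

Things in the scene. Friction and masses are not known exactly. Their poses are not given: they have to be found in the camera images.
- scrap_box: Fixed plywood box, 120 mm high, origin on the bench; in its own frame it fills x -140..140, y -20..140 mm. Fixed plywood top: x -140..2, y -20..140, flat at z 118. Steel flap: x 5..127, y 2..127, top at z 120 when shut. Lever sticks out of the -y side at x 65; its pivot, parallel to the box's x, is at y -32, z 100.
- flap (a joint): Angle of the dark steel flap (122 x 125 x 8 mm, 0.6 to 1.2 kg, yellow stripe on its free edge), hinged along the box's x direction at box y 0, z 116 mm: its edge at y 127 rises and swings back towards the lever. 0 shut, about 1.0 rad with the lever fully down. It falls shut as soon as the lever is let go.
- lever (a joint): Angle of the lever: 0 at rest with the red pad up, grows as the pad is pressed down, hard stop at 0.55 rad. Pressing at the pad takes about 2 to 9 N over the whole stroke (flap weight and a light return spring). Its short end lifts the flap from beneath.
- paddle (a point): Centre of the upper face of the red pad at the lever's long end, 165 mm from the pivot towards the box's -y; pad 46 mm (box x) by 50 mm (along the lever), 10 mm thick. At rest the point is 155 mm above the bench and the pad slopes up outwards by 16 degrees; fully down it is 62 mm up and slopes down outwards. It moves almost straight down (sideways under 10 mm).
- flap_edge (a point): Middle of the flap's free edge, on its upper face (the yellow stripe).
- tower_mid (a point): Centre, half-way up, of the pale plywood castle tower: square 50 x 50 mm, 90 mm high with battlements, dark window slits, 0.1 to 0.2 kg. z is its upright axis, x and y are square to its sides. It stands loose on the flap; its centre is 45 mm above its foot.
- tower: The same tower; origin at the centre of its foot.
- tape_roll: Bystander: yellow ring of tape, 80 mm across, 24 mm high, flat on the bench near the lever; origin under its centre.
- glue_bottle: Bystander: white bottle, 48 mm across, 115 mm high, standing beside the box's +y end; origin under its centre.
- screwdriver: Bystander: screwdriver 170 mm long lying on the bench at the box's +x side.
- glue_gun: Bystander: black glue gun with an orange nozzle collar, lying on its side, 155 x 110 mm, 34 mm high.
- magnifier: Bystander: magnifying glass on a stand with a black foot, 195 mm high, foot 90 x 70 mm.
- castle: Bystander: half-built plywood castle on a 170 x 130 mm board, 81 mm high.
- pencil_cup: Bystander: blue open cup, 72 mm across, 90 mm high, at the far left of the bench.
Things that resemble listed ones, but are neither listed nor needed, are in the scene too. Leave any green look-alike of the tower alone.

How it is judged (in metres and radians):
On the way, in this order (a step that is already met when the one before it is completed fails the run):
1. the tower stands upright and still, wholly on the fixed plywood top, the flap still shut (x of tower_mid in the frame of scrap_box between -0.14 and -0.024 m and y of tower_mid in the frame of scrap_box between -0.02 and 0.14 m and z of tower_mid in the frame of scrap_box between 0.155 and 0.172 m and angle between tower_mid's own z axis and vertical below 0.1 rad and linear speed of tower below 0.02 m/s and value of joint flap below 0.1 rad), for 0.2 s.
2. the lever is pressed down by the fingers and the flap is wide open (value of joint flap above 0.85 rad and contact force between the fingers and lever above 0.5 N), for 0.3 s.
At the end, for the whole second after the job is handed in: The flap is open by more than 0.85 rad and still, the fingers press the lever with more than 0.5 N, and the tower stands upright (within 0.1 rad) and still on the fixed plywood top, its centre at least 24 mm on the plywood side of the box's middle. The program finishes while holding (all of step 2 and x of tower_mid in the frame of scrap_box between -0.14 and -0.024 m and y of tower_mid in the frame of scrap_box between -0.02 and 0.14 m and z of tower_mid in the frame of scrap_box between 0.155 and 0.172 m and angle between tower_mid's own z axis and vertical below 0.1 rad and linear speed of tower below 0.02 m/s and velocity of joint flap between -0.1 and 0.1 rad/s); the arm keeps its last pose, push and grip.
It fails at once if the tower is lifted (its middle over 13 mm above its height on the flap) (z of tower_mid in the frame of scrap_box above 0.178 m).
It fails at once if the tower is toppled (angle between tower_mid's own z axis and vertical above 0.4 rad).
It fails at once if the flap is moved by hand: the robot touches it while it is raised (value of joint flap above 0.08 rad and contact force between any of the fingers, the arm and flap above 0.5 N).
It fails at once if the flap is raised while the tower still stands on it (value of joint flap above 0.15 rad and x of tower_mid in the frame of scrap_box above -0.01 m).
It fails at once if a bystander is moved by over 30 mm (distance of any of tape_roll, glue_bottle, screwdriver, glue_gun, magnifier, castle, pencil_cup from where it was at the start of the episode above 0.03 m).
It also fails if it takes over 43 s, if anything falls off the work surface, if the arm or the gripper's body presses on something with over 40 N, if the wrist force passes 120 N, or if a joint passes its speed limit or range.

### The arm

A 6-joint arm with a two-finger parallel gripper is mounted at the origin on the work surface. World frame = base frame: x ahead of the robot, y to its left, z up, the work surface at z = 0. Lengths are in mm, angles in rad, forces in N, time in s.
With the tool pointing down it reaches from about 400 to 925 mm from the base axis. Payload 3.4 kg.
Tool frame: the origin (TCP) lies between the finger pads; the fingertips stand 25 mm ahead of it and the grasp point (between the pads) lies 6 mm ahead of it; z points along the fingers, y is the direction in which the jaws open and shut (so a half turn about z gives the same grasp; the last joint's range is limited). The gripper opens to 85 mm and grips with 20 to 120 N. Pads are 22 mm wide; open, the fingers measure 114 mm over their backs; the gripper's body (76 mm by 85 mm) begins 54 mm behind the grasp point. The pads swing forward as they close: fully open they stand 13 mm farther back than shut.
Start: joints at [-1.359, 0.307, 1.506, -0, 1.328, -0.073], TCP at [162.083, -551.689, 256.305] pointing down, gripper open.
Joint ranges: [-3.12, 3.12], [-1.05, 2.28], [0.14, 2.33], [-1.42, 4.57], [0.1, 2.73], [-2.68, 2.68]. Speed limits (rad/s): [2.57, 2.57, 3.14, 3.14, 3.14, 3.14].

### API

Orientations are given as a unit quaternion [x, y, z, w].
In Python, from cell import bot gives the robot as it stands.
- The arm moves only by the tool play_rows, never from a script. Its argument "deltas" is one flat list of numbers, 7 for each row, row after row: the turn, a rotation vector about the tool's x, y, z in rad, then the shift along the tool's x, y, z in m, then the opening in per cent of the stroke, from 0 (shut) to 100 (fully open). In form: [ax, ay, az, dx, dy, dz, fingers, ax, ay, az, dx, dy, dz, fingers, ...]. A call has 1 to 5 rows; each row is the pose to reach, as a shift and turn from the pose commanded when the call began, along the tool's axes at that moment; what a row does not reach only later rows make up. A row lasts 1/10 s, in which the tool goes at most 50 mm and 8.59 degrees, less where a joint would pass 70% of its speed; a pose out of reach is approached as far as the arm can. A call with a gripper value outside its range is refused whole. The fingers move at their own pace and stop on an object; "grip_force" is the grip in N (left out, the last holds). Time passes only in rows, so rows that repeat a pose let the fingers close. It gives the time, the measured TCP pose, the force and the opening at its end, in the units of the state.
- bot.get_obs(): the state, without advancing time (a new reading comes with each control period).
- bot.camera(name): name is "scene" or "side" or "wrist"; returns (picture, depth): 480x640x3 uint8, red, green, blue; 480x640 float32, mm along the optical axis (not along the pixel's ray), 0 where there is no reading.
- bot.camera_info(name): a dict with "camera_matrix" (3x3 intrinsics, pixels), "cam_to_world" (4x4, takes a point from camera to world coordinates). Camera axes: x right, y up, looking along -z (the intrinsics and any distortion apply to the point x, -y, -z); pixel columns grow to the right and rows downward; lengths in mm; the calibration is good to about 2 mm. A picture is of the moment at which its call begins: read the wrist's pose just before it. camera_info takes no time and is no camera call; for the wrist camera it gives the pose at the moment of the call.
- bot.finish_job(): hands the job in, once; it reports no verdict.
The state is a dict: "clock": time; "q": joint angles; "joint_vel": joint speeds; "joint_torque": joint torques, N m; "position": TCP position; "eef_rot": TCP orientation; "contact_force": force on the tool from outside, world axes, zero at the start; "wrist_torque": the same for the moment, N m; "gripper_width": finger opening in mm.
Only numpy, scipy, OpenCV 4.12 (cv2) and the standard library are available. Lean on these libraries where they do the work, as an engineer would, in place of code of your own. Each camera call takes 0.05 s, during which the arm holds its last target. There are 200 camera calls.

## Working session

There is one attempt and no reset: what is moved stays moved. The work goes in short steps, Python scripts to look and compute and a tool call to move; the robot and the scene stay as the last step left them, time stands still between calls to the robot, and variables do not carry over. Pictures are saved under pics/ and viewed, about 8 in all and at most 12, crops included, and the job is handed in when it is done.

Besides the shell and the picture viewer there is one more tool, called after ">>>" as name(argument=value, ...) on one line, values as JSON. play_rows: Moves the arm, as the interface text tells. Its arguments: {"type":"object","properties":{"deltas":{"type":"array","items":{"type":"number"}},"grip_force":{"type":"number"}},"required":["deltas"]}

```bash
mkdir -p pics; cat > h.py <<'E'
import numpy as np, cv2
from cell import bot
def snap(n,fn):
    im,d=bot.camera(n); cv2.imwrite('pics/'+fn+'.png',im[:,:,::-1]); i=bot.camera_info(n)
    np.savez('pics/'+fn,im=im,d=d,K=i['camera_matrix'],T=i['cam_to_world']); return im,d
def pt(fn,u,v):
    z=np.load('pics/'+fn+'.npz'); K,T,d=z['K'],z['T'],z['d'][v-1:v+2,u-1:u+2]; d=np.median(d[d>0])
    return (T@[ (u-K[0,2])/K[0,0]*d, -(v-K[1,2])/K[1,1]*d, -d,1])[:3].round(1)
E
python3 - <<'E'
from h import *
for n in('scene','side'): snap(n,n)
a=cv2.imread('pics/scene.png');b=cv2.imread('pics/side.png')
o=bot.get_obs(); print({k:np.round(v,3) for k,v in o.items()}); print(bot.camera_info('scene'),bot.camera_info('side'))
E
```

```text
{'clock': np.float64(0.1), 'q': array([-1.359,  0.307,  1.508,  0.   ,  1.328, -0.073]), 'joint_vel': array([ 0.   , -0.003, -0.004,  0.   , -0.001, -0.002]), 'joint_torque': array([ 1.0000e-03, -4.5853e+01, -2.5261e+01, -0.0000e+00,  6.0000e-03,
        0.0000e+00]), 'position': array([ 161.956, -551.122,  255.483]), 'eef_rot': array([ 0.99 ,  0.142, -0.   , -0.001]), 'contact_force': array([ 0.026, -0.24 ,  0.391]), 'wrist_torque': array([-0.029,  0.036, -0.039]), 'gripper_width': np.float64(85.371)}
{'camera_matrix': array([[439.17416398,   0.        , 316.61512355],
       [  0.        , 439.17416398, 238.18715593],
       [  0.        ,   0.        ,   1.        ]]), 'cam_to_world': array([[ 2.97141549e-01, -6.45298387e-01,  7.03773324e-01,
         1.45779313e+03],
       [ 9.54831161e-01,  1.99203983e-01, -2.20488610e-01,
        -2.42508643e+02],
       [ 2.08649514e-03,  7.37501027e-01,  6.75342789e-01,
         9.43675036e+02],
       [ 0.00000000e+00,  0.00000000e+00,  0.00000000e+00,
         1.00000000e+00]])} {'camera_matrix': array([[502.6568189 ,   0.        , 320.54039938],
       [  0.        , 502.6568189 , 243.35482505],
       [  0.        ,   0.        ,   1.        ]]), 'cam_to_world': array([[-9.99876703e-01,  2.88976751e-03, -1.54346159e-02,
         5.44406840e+02],
       [-1.17228363e-02, -7.91341261e-01,  6.11262287e-01,
         7.33665771e+02],
       [-1.04476426e-02,  6.11367858e-01,  7.91277568e-01,
         1.02028642e+03],
       [ 0.00000000e+00,  0.00000000e+00,  0.00000000e+00,
         1.00000000e+00]])}
```

View pics/scene.png

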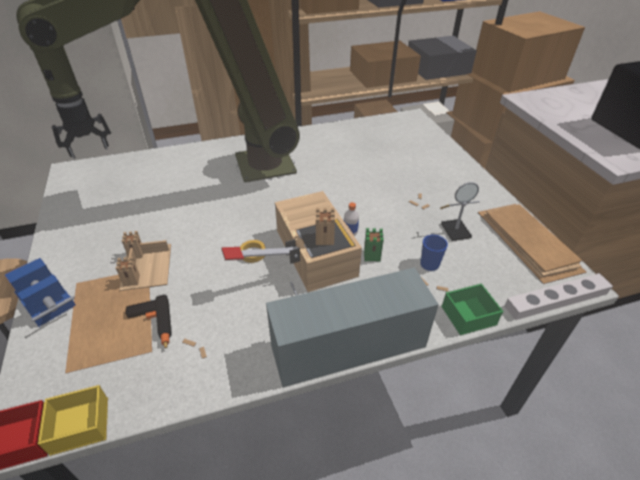

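View pics/side.png

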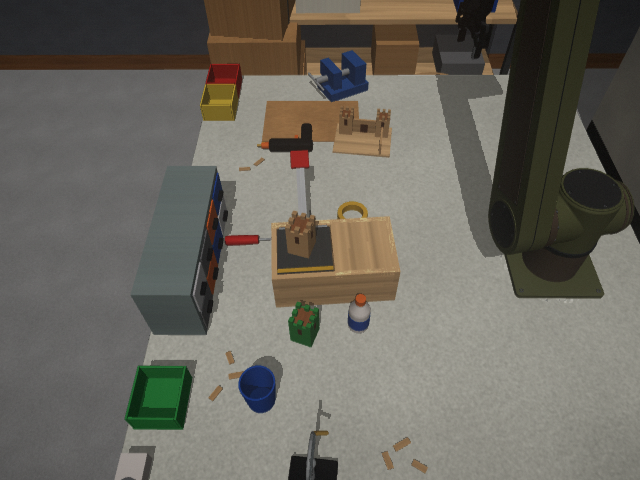

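Candidates: the pale tower on the flap at side (301,235) / scene (325,227), the green look-alike at side (305,322), and the castle's towers at side (347,120) and (383,122). I choose the pale one on the flap. The red pad is at side (299,159). I'll check with an enlarged crop and measure.

```bash
python3 - <<'E'
from h import *
a=cv2.imread('pics/side.png')[140:320,210:410]; b=cv2.imread('pics/scene.png')[180:300,210:400]
c=np.zeros((600,800,3),np.uint8); c[:540,:]=0
a=cv2.resize(a,None,fx=2.6,fy=2.6,interpolation=3); c[:a.shape[0],:a.shape[1]]=a
b=cv2.resize(b,None,fx=1.4,fy=1.4,interpolation=3); c[:b.shape[0],530:530+b.shape[1]]=b[:, :270]
cv2.imwrite('pics/crop.png',c)
# plane-z segmentation: top view of heights
z=np.load('pics/side.npz');K,T,d=z['K'],z['T'],z['d']
v,u=np.mgrid[:480,:640]; P=np.stack([(u-K[0,2])/K[0,0]*d,-(v-K[1,2])/K[1,1]*d,-d,np.ones_like(d)],-1)@T.T
def S(zl,zh,x0,x1,y0,y1,n):
    m=(P[...,2]>zl)&(P[...,2]<zh)&(P[...,0]>x0)&(P[...,0]<x1)&(P[...,1]>y0)&(P[...,1]<y1)&(d>0)
    p=P[m][:,:3]; r=cv2.minAreaRect(p[:,:2].astype(np.float32)); print(n,len(p),p.mean(0).round(1),r)
for q in[(299,159),(301,158),(281,225),(334,219),(396,219),(400,268),(273,268),(305,268),(334,270),(298,220),(303,240)]: print(q,pt('side',*q))
S(108,128,380,720,-120,300,'boxtop'); S(185,230,380,720,-120,300,'towertop')
E
```

```text
(299, 159) [ 618.5 -204.3  152.1]
(301, 158) [ 613.6 -207.3  152.7]
(281, 225) [655.4 -19.2 115.6]
(334, 219) [531.1 -37.9 115.7]
(396, 219) [ 364.2 -139.    -2.2]
(400, 268) [367.1  20.6  -1.4]
(273, 268) [665.4 104.4 116.9]
(305, 268) [595.1 105.6 119.1]
(334, 270) [531.8 108.5 115.9]
(298, 220) [609.6  34.5 197. ]
(303, 240) [598.2  75.2 179.4]
boxtop 6524 [524.8  52.  116.4] ((533.0971069335938, 38.93360900878906), (258.1412048339844, 316.2594299316406), 73.32308959960938)
towertop 598 [605.2  51.6 200. ] ((605.268798828125, 48.55754089355469), (53.57466506958008, 51.47574996948242), 72.33234405517578)
```

View pics/crop.png

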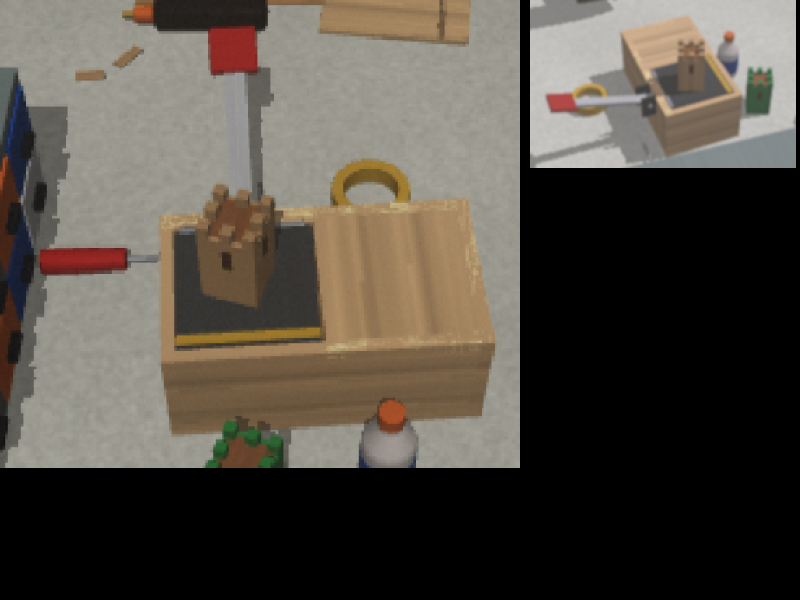

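The crop shows the pale tower on the dark flap, twisted relative to the box. The bare plywood is on the right, towards world -x. In side-image pixels the box's top corners are about (272,223), (390,217), (400,271) and (272,279), and the pad is at about (300,159). Now I fit the box frame and check it against the scene view.

```bash
cat >> h.py <<'E'
def ray(fn,u,v,zz):
    z=np.load('pics/'+fn+'.npz');K,T=z['K'],z['T']; r=T[:3,:3]@[(u-K[0,2])/K[0,0],-(v-K[1,2])/K[1,1],-1]
    return T[:3,3]+r*(zz-T[2,3])/r[2]
def proj(fn,p):
    z=np.load('pics/'+fn+'.npz');K,T=z['K'],z['T']; c=np.linalg.inv(T)@[*p,1]; return (K@[c[0]/-c[2],c[1]/c[2],1])[:2]
E
python3 - <<'E'
from h import *
from scipy.optimize import least_squares
loc=np.array([[140,-20,119],[-140,-20,119],[-140,140,119],[140,140,119]]);px=np.array([(271.5,223.3),(390,217),(400,271.5),(272,279.5)])
W=np.array([ray('side',*p,119) for p in px]); print(W.round(1))
tr=lambda s,l:np.c_[s[0]+np.cos(s[2])*l[:,0]-np.sin(s[2])*l[:,1], s[1]+np.sin(s[2])*l[:,0]+np.cos(s[2])*l[:,1], l[:,2]]
# depth data refine : yellow stripe pts
z=np.load('pics/side.npz');K,T,d=z['K'],z['T'],z['d'];im=z['im']
r=least_squares(lambda s:(tr(s,loc)-W)[:,:2].ravel(),[530,0,0]); s=r.x; print('box',s,r.fun.round(1))
np.save('box.npy',s)
a=[]
for fn in('side','scene'):
    i=cv2.imread(f'pics/{fn}.png'); L=np.array([[140,-20,120],[-140,-20,120],[-140,140,120],[140,140,120],[140,140,0],[5,2,120],[127,2,120],[127,127,120],[5,127,120],[65,-190.6,155],[65-23,-166,148],[65+23,-166,148],[65-23,-215,162],[65+23,-215,162]],float)
    q=[proj(fn,p) for p in tr(s,L)]; c0=np.array([200,130]) if fn=='side' else np.array([200,170])
    i=cv2.resize(i[c0[1]:c0[1]+190,c0[0]:c0[0]+210],None,fx=3,fy=3,interpolation=3)[:,:400*2-1][:, :600]
    for p in q: cv2.circle(i,tuple(int(x) for x in ((p-c0+.5)*3)),2,(255,255,0),-1)
    a.append(cv2.resize(i,(400,380)))
cv2.imwrite('pics/ov.png',np.hstack(a))
v,u=np.mgrid[:480,:640]
P=np.stack([(u-K[0,2])/K[0,0]*d,-(v-K[1,2])/K[1,1]*d,-d,np.ones_like(d)],-1)@T.T
red=(im[...,0]>130)&(im[...,1]<60)&(abs(P[...,2]-152)<14)&(P[...,0]>560)&(P[...,0]<680)&(P[...,1]<-120)
p=P[red][:,:3];print('pad',len(p),p.mean(0),cv2.minAreaRect(p[:,:2].astype(np.float32)))
yel=(im[...,0]>140)&(im[...,2]<90)&(im[...,1]>90)&(abs(P[...,2]-118)<8)&(P[...,1]>60)&(P[...,1]<140)
p=P[yel][:,:3];print('stripe',len(p),p.mean(0),cv2.minAreaRect(p[:,:2].astype(np.float32)))
c=np.array([605,48.5])-s[:2];R=np.array([[np.cos(s[2]),-np.sin(s[2])],[np.sin(s[2]),np.cos(s[2])]]);print('tower in box',c@R,'theta',np.degrees(s[2]))
for q in[[-45,55,0],[65,-190.6,155],[65,127,120],[0,0,0]]:print(q,tr(s,np.array([q],float)))
m=(P[...,2]>130)&(P[...,1]<110)&(P[...,1]>-60)&(P[...,0]>540)&(P[...,0]<660)
for h in range(160,215,6):
  k=m&(P[...,2]>h)&(P[...,2]<h+6);print(h,k.sum(),P[k][:,:3].min(0).round(0),P[k][:,:3].max(0).round(0))
for u_,v_ in[(210,250),(222,200),(200,300)]: print('cab',pt('side',u_,v_))
E
```

```text
[[677.5 -21.5 119. ]
 [399.2 -41.7 119. ]
 [388.8 113.9 119. ]
 [665.2 136.  119. ]]
box [ 5.37171511e+02 -1.31577461e+01  7.51445285e-02] [ 0.8 -1.1 -0.1 -1.9 -1.8  2.   1.1  1. ]
pad 272 [ 618.52691682 -206.14181275  152.24757626] ((617.5896606445312, -206.56863403320312), (42.987327575683594, 47.67038345336914), 1.4638197422027588)
stripe 453 [522.1059687   94.39814671 116.86686487] ((531.265625, 93.49463653564453), (247.16241455078125, 62.45705032348633), 4.173567295074463)
tower in box [72.2659585  56.39160221] theta 4.305464337571501
[-45, 55, 0] [[488.16944149  38.30872044   0.        ]]
[65, -190.6, 155] [[ 616.29715143 -198.34006985  155.        ]]
[65, 127, 120] [[592.45370343 118.36365603 120.        ]]
[0, 0, 0] [[537.17151109 -13.15774607   0.        ]]
160 53 [574.  33. 160.] [636.  78. 166.]
166 50 [574.  31. 166.] [636.  77. 172.]
172 47 [576.  37. 172.] [635.  80. 178.]
178 54 [575.  37. 178.] [635.  78. 184.]
184 56 [575.  37. 184.] [635.  78. 190.]
190 111 [575.  20. 190.] [636.  79. 196.]
196 212 [575.  19. 196.] [636.  80. 202.]
202 155 [575.  18. 202.] [636.  81. 208.]
208 73 [575.  19. 208.] [635.  79. 213.]Traceback (most recent call last):
  File "<stdin>", line 28, in <module>
    return umr_minimum(a, axis, None, out, keepdims, initial, where)
ValueError: zero-size array to reduction operation minimum which has no identity
```

View pics/ov.png

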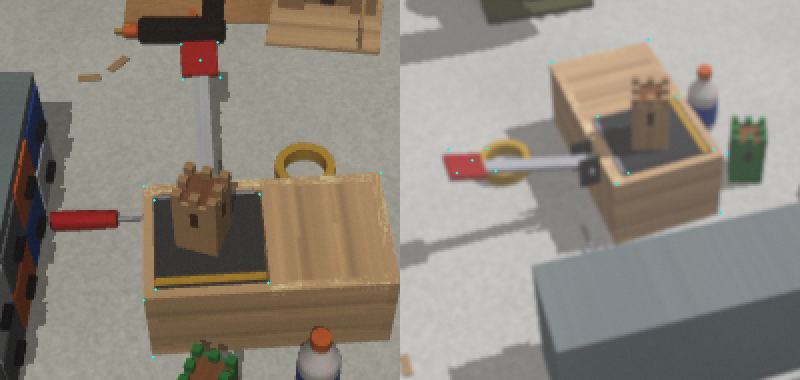

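The overlay fits. The box origin is at about (537,-13) with yaw 4.3°, the tower is at (605,49) with yaw about -18°, and the pad is at about (617,-200,154). The plan is to set the fingers 20 mm apart and aligned with the box, go behind the tower on its +x side, and push along box -x with both fingers.

>>> play_rows(deltas=[0,0,0.1,0.037,-0.025,-0.008,24,0,0,0.21,0.074,-0.05,-0.016,24,0,0,0.21,0.111,-0.075,-0.024,24,0,0,0.21,0.148,-0.1,-0.032,24,0,0,0.21,0.185,-0.125,-0.04,24])

```text
clock: 0.6
position: [304.9, -377.9, 296.2]
eef_rot: [0.999, 0.038, -0.0, -0.0]
contact_force: [0.4, -0.6, -0.0]
gripper_width: 20.6
```

>>> play_rows(deltas=[0,0,0,0.0325,-0.0337,0,24,0,0,0,0.065,-0.0674,0,24,0,0,0,0.0975,-0.1011,0,24,0,0,0,0.13,-0.1348,0,24,0,0,0,0.1625,-0.1685,0,24])

```text
clock: 1.1
position: [454.3, -197.5, 296.1]
eef_rot: [0.999, 0.038, -0.0, -0.0]
contact_force: [0.4, -0.7, 0.2]
gripper_width: 20.4
```

>>> play_rows(deltas=[0,0,0,0.0325,-0.0337,0,24,0,0,0,0.065,-0.0674,0,24,0,0,0,0.0975,-0.1011,0,24,0,0,0,0.13,-0.1348,0,24,0,0,0,0.1625,-0.1685,0,24])

```text
clock: 1.6
position: [603.6, -17.2, 295.8]
eef_rot: [0.999, 0.038, -0.0, 0.0]
contact_force: [0.2, -0.1, 0.4]
gripper_width: 20.1
```

>>> play_rows(deltas=[0,0,0,0.034,-0.034,0,24,0,0,0,0.068,-0.067,0,24,0,0,0,0.068,-0.067,0.02,24,0,0,0,0.068,-0.067,0.02,24])

```text
clock: 2.0
position: [664.3, 54.4, 272.4]
eef_rot: [0.999, 0.039, -0.004, 0.0]
contact_force: [-0.3, -0.6, -1.1]
gripper_width: 20.8
```

```bash
python3 - <<'E'
from h import *
o=bot.get_obs();s=np.load('box.npy');R=np.array([[np.cos(s[2]),-np.sin(s[2])],[np.sin(s[2]),np.cos(s[2])]])
print(o['position'],(o['position'][:2]-s[:2])@R)
a=snap('side','s2')[0]; b=snap('wrist','w2')[0]
z=np.load('pics/w2.npz');print(z['T'].round(2))
c=np.hstack([cv2.resize(a[130:330,190:430],(400,333),interpolation=3),cv2.resize(b,(400,333))])
cv2.imwrite('pics/v2.png',c[:,:,::-1])
E
```

```text
[664.33676902  54.38908386 272.43216556] [131.87739394  57.80942851]
[[ 8.0000e-02  9.6000e-01  2.7000e-01  7.3349e+02]
 [-1.0000e+00  7.0000e-02  2.0000e-02  5.8430e+01]
 [ 0.0000e+00 -2.7000e-01  9.6000e-01  3.9073e+02]
 [ 0.0000e+00  0.0000e+00  0.0000e+00  1.0000e+00]]
```

View pics/v2.png

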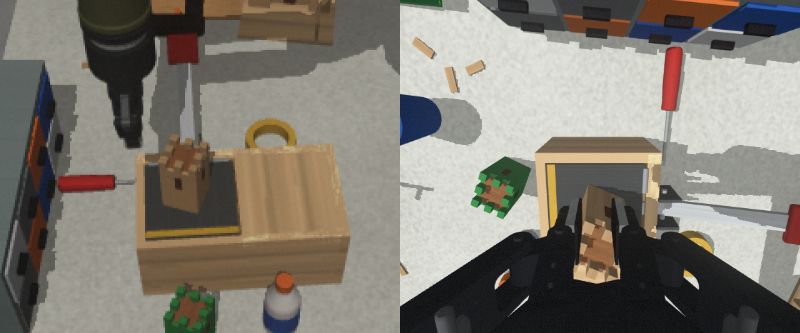

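The side view shows the gripper hovering on the tower's +x side. The wrist view shows the tower centred between the fingers. I check the cabinet clearance and the tower position from this second view before going down.

```bash
python3 - <<'E'
from h import *
v,u=np.mgrid[:480,:640];s=np.load('box.npy');R=np.array([[np.cos(s[2]),-np.sin(s[2])],[np.sin(s[2]),np.cos(s[2])]])
for fn in('s2','w2','scene'):
  z=np.load(f'pics/{fn}.npz');K,T,d=z['K'],z['T'],z['d']
  P=(np.stack([(u-K[0,2])/K[0,0]*d,-(v-K[1,2])/K[1,1]*d,-d,np.ones_like(d)],-1)@T.T)[...,:3]
  B=(P[...,:2]-s[:2])@R; g=d>0
  m=g&(P[...,2]>192)&(P[...,2]<214)&(B[...,0]>20)&(B[...,0]<108)&(B[...,1]>0)&(B[...,1]<115)
  if m.sum()>20: p=P[m];print(fn,'tower',m.sum(),B[m].min(0),B[m].max(0),p.mean(0),cv2.minAreaRect(p[:,:2].astype(np.float32)))
  m=g&(P[...,0]>700)&(P[...,2]>60)&(P[...,2]<230)&(abs(P[...,1]-50)<150)
  if m.sum()>20 and fn!='w2': print('cab',P[m].min(0),P[m].max(0))
E
```

```text
s2 tower 537 [41.13016446 23.12551338] [104.54471185  87.65504265] [605.16038703  49.83661628 201.24237282] ((605.34375, 47.62677001953125), (53.261592864990234, 51.924957275390625), 73.90538787841797)
cab [805.9128871  -99.97871624  60.1011482 ] [940.56256726 199.97709613 174.05173239]
w2 tower 4626 [43.58170979 34.46919202] [106.01278754  78.91387238] [607.04918777  47.9847999  201.90324391] ((606.7556762695312, 45.117225646972656), (44.28540802001953, 57.02616882324219), 81.88626861572266)
scene tower 299 [44.08772723 23.10976087] [107.03793812  83.99425561] [610.63031628  45.67685164 202.35606995] ((607.6995849609375, 47.13047790527344), (48.10194396972656, 54.576019287109375), 72.77299499511719)
cab [819.16997068 -99.9588144   60.02705686] [944.34367011 199.99802495 174.63304123]
```

>>> play_rows(deltas=[0,0,0,0,0,0.04,24,0,0,0,0,0,0.075,24,0,0,0,0,0,0.1,24,0,0,0,0,0,0.105,24,0,0,0,0,0,0.105,24])

```text
clock: 2.6
position: [665.2, 52.0, 171.6]
eef_rot: [0.999, 0.037, -0.0, 0.0]
contact_force: [0.1, 0.3, 0.4]
gripper_width: 20.5
```

>>> play_rows(deltas=[0,0,0,-0.008,0,0,24,0,0,0,-0.014,0,0,24,0,0,0,-0.019,0,0,24,0,0,0,-0.024,0,0,24,0,0,0,-0.029,0,0,24])

```text
clock: 3.1
position: [636.8, 50.9, 172.2]
eef_rot: [0.999, 0.038, 0.001, -0.0]
contact_force: [1.0, 1.0, 0.5]
gripper_width: 20.6
```

```bash
python3 - <<'E'
from h import *
o=bot.get_obs();s=np.load('box.npy');R=np.array([[np.cos(s[2]),-np.sin(s[2])],[np.sin(s[2]),np.cos(s[2])]])
print(o['position'],(o['position'][:2]-s[:2])@R,o['contact_force'])
a=snap('side','s3')[0]; b=snap('scene','c3')[0]
c=np.hstack([cv2.resize(a[130:330,190:430],(400,333),interpolation=3),cv2.resize(b[180:300,240:384],(400,333),interpolation=3)])
cv2.imwrite('pics/v3.png',c[:,:,::-1])
E
```

```text
[636.8212711   50.94381443 172.23163533] [104.18089579  56.43957548] [1.02532616 1.00786358 0.54428706]
```

View pics/v3.png

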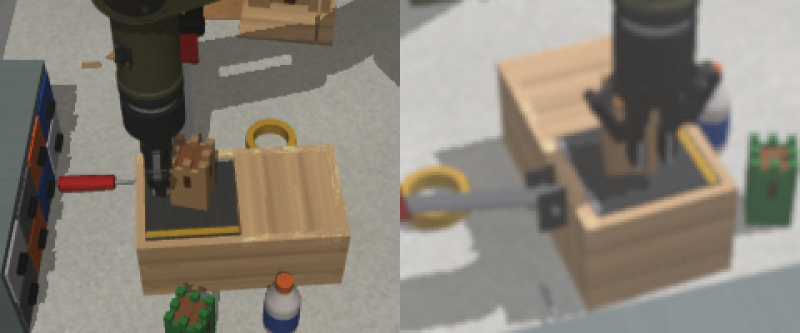

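The fingers are beside the tower, touching its face, and it stands upright. Contact force is about 1 N. I keep pushing.

>>> play_rows(deltas=[0,0,0,-0.007,0,0,24,0,0,0,-0.014,0,0,24,0,0,0,-0.021,0,0,24,0,0,0,-0.028,0,0,24,0,0,0,-0.035,0,0,24])

```text
clock: 3.7
position: [601.1, 48.0, 171.3]
eef_rot: [0.999, 0.038, -0.0, 0.0]
contact_force: [1.1, -0.0, 0.4]
gripper_width: 20.8
```

>>> play_rows(deltas=[0,0,0,-0.006,0,0,24,0,0,0,-0.012,0,0,24,0,0,0,-0.018,0,0,24,0,0,0,-0.024,0,0,24,0,0,0,-0.03,0,0,24])

```text
clock: 4.2
position: [571.3, 45.8, 171.3]
eef_rot: [0.999, 0.038, -0.0, 0.0]
contact_force: [1.3, 0.8, -0.2]
gripper_width: 20.4
```

```bash
python3 - <<'E'
from h import *
o=bot.get_obs();s=np.load('box.npy');R=np.array([[np.cos(s[2]),-np.sin(s[2])],[np.sin(s[2]),np.cos(s[2])]])
print(o['position'],(o['position'][:2]-s[:2])@R,o['contact_force'])
a=snap('side','s4')[0]; b=snap('scene','c4')[0]
c=np.hstack([cv2.resize(a[130:330,190:430],(400,333),interpolation=3),cv2.resize(b[180:300,240:384],(400,333),interpolation=3)])
cv2.imwrite('pics/v4.png',c[:,:,::-1])
E
```

```text
[571.33333024  45.82547035 171.25473383] [38.49350964 56.25210594] [ 1.25188498  0.81659176 -0.1544815 ]
```

View pics/v4.png

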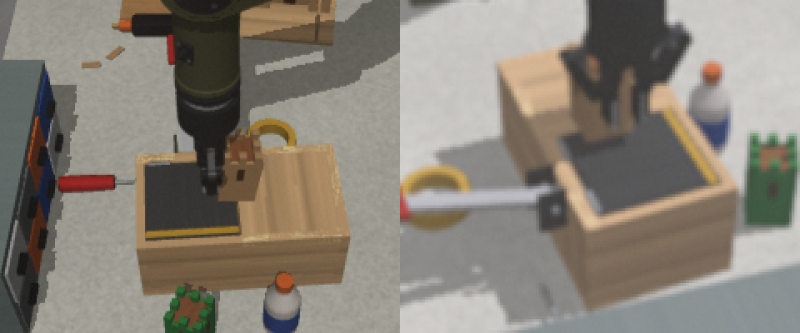

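The tower is upright, square to the fingers and crossing the seam. Another 60 mm to go, slowing at the end.

>>> play_rows(deltas=[0,0,0,-0.006,0,0,24,0,0,0,-0.013,0,0,24,0,0,0,-0.02,0,0,24,0,0,0,-0.027,0,0,24,0,0,0,-0.034,0,0,24])

```text
clock: 4.8
position: [537.2, 43.3, 171.3]
eef_rot: [0.999, 0.038, -0.0, -0.0]
contact_force: [0.8, -0.4, -0.3]
gripper_width: 20.5
```

>>> play_rows(deltas=[0,0,0,-0.007,0,0,24,0,0,0,-0.014,0,0,24,0,0,0,-0.02,0,0,24,0,0,0,-0.024,0,0,24,0,0,0,-0.026,0,0,24])

```text
clock: 5.3
position: [511.6, 41.3, 171.4]
eef_rot: [0.999, 0.038, -0.0, -0.0]
contact_force: [0.0, 0.2, -1.0]
gripper_width: 20.8
```

>>> play_rows(deltas=[0,0,0,0,0,0,24,0,0,0,0.005,0,0,24,0,0,0,0.02,0,0,24,0,0,0,0.045,0,0,24,0,0,0,0.07,0,0,24])

```text
clock: 5.8
position: [583.0, 46.7, 171.3]
eef_rot: [0.999, 0.038, 0.0, 0.0]
contact_force: [-0.7, -0.3, 0.5]
gripper_width: 20.3
```

```bash
python3 - <<'E'
from h import *
v,u=np.mgrid[:480,:640];s=np.load('box.npy');R=np.array([[np.cos(s[2]),-np.sin(s[2])],[np.sin(s[2]),np.cos(s[2])]])
o=bot.get_obs();print(o['position'],(o['position'][:2]-s[:2])@R,o['contact_force'])
a=snap('side','s5')[0]; b=snap('scene','c5')[0]
for fn in('s5','c5'):
  z=np.load(f'pics/{fn}.npz');K,T,d=z['K'],z['T'],z['d']
  P=(np.stack([(u-K[0,2])/K[0,0]*d,-(v-K[1,2])/K[1,1]*d,-d,np.ones_like(d)],-1)@T.T)[...,:3]
  B=(P[...,:2]-s[:2])@R; g=d>0
  m=g&(P[...,2]>190)&(P[...,2]<214)&(B[...,0]>-130)&(B[...,0]<10)&(B[...,1]>0)&(B[...,1]<115)
  print(fn,m.sum(),B[m].min(0),B[m].max(0),P[m][:,2].max())
c=np.hstack([cv2.resize(a[130:330,190:430],(400,333),interpolation=3),cv2.resize(b[180:300,240:384],(400,333),interpolation=3)])
cv2.imwrite('pics/v5.png',c[:,:,::-1])
E
```

```text
[582.9747683   46.72996168 171.34442767] [50.16999893 56.28007745] [-0.72049884 -0.27759165  0.463682  ]
s5 506 [-80.35724061  18.45003955] [-29.97996155  73.31748535] 211.10890757808602
c5 191 [-81.04204679  17.85126835] [-24.07380531  63.42340923] 210.09086798192186
```

View pics/v5.png

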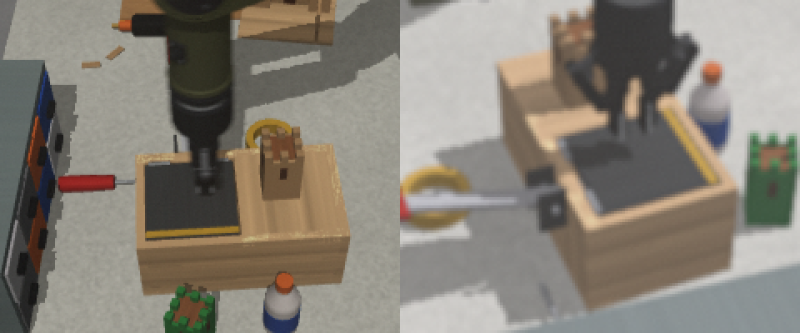

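The tower stands square on the plywood at box x about -55, y about 46, with its top at about z 210. Its edge is 30 mm past the middle. Next I rise, close the fingers and go over the pad.

>>> play_rows(deltas=[0,0,0,0,0,-0.045,0,0,0,0,0.003,0.02,-0.08,0,0,0,0,0.006,0.066,-0.08,0,0,0,0,0.01,0.112,-0.08,0,0,0,0,0.015,0.158,-0.08,0])

```text
clock: 6.4
position: [608.5, -110.9, 251.8]
eef_rot: [0.999, 0.038, 0.0, 0.0]
contact_force: [0.3, 0.3, 0.9]
gripper_width: 0.1
```

>>> play_rows(deltas=[0,0,0,0,0.045,0,0,0,0,0,0,0.08,0,0,0,0,0,0,0.09,0,0,0,0,0,0,0.09,0.03,0,0,0,0,0,0.09,0.03,0])

```text
clock: 6.9
position: [612.7, -198.4, 217.5]
eef_rot: [0.999, 0.037, -0.004, -0.002]
contact_force: [-0.6, -0.2, -1.1]
gripper_width: 0.2
```

```bash
python3 - <<'E'
from h import *
v,u=np.mgrid[:480,:640];s=np.load('box.npy');R=np.array([[np.cos(s[2]),-np.sin(s[2])],[np.sin(s[2]),np.cos(s[2])]])
o=bot.get_obs();print(o['position'],(o['position'][:2]-s[:2])@R,o['contact_force'])
a=snap('wrist','w6')[0]; b=snap('scene','c6')[0]
for fn in('w6','c6'):
  z=np.load(f'pics/{fn}.npz');K,T,d,im=z['K'],z['T'],z['d'],z['im'].astype(int)
  P=(np.stack([(u-K[0,2])/K[0,0]*d,-(v-K[1,2])/K[1,1]*d,-d,np.ones_like(d)],-1)@T.T)[...,:3]
  B=(P[...,:2]-s[:2])@R; m=(d>0)&(im[...,0]>110)&(im[...,1]<70)&(im[...,2]<70)&(P[...,2]>130)&(P[...,2]<175)&(abs(B[...,0]-65)<50)&(abs(B[...,1]+190)<60)
  print(fn,m.sum(),np.percentile(B[m],[2,98],0),P[m].mean(0))
c=np.hstack([cv2.resize(a,(400,333)),cv2.resize(b[180:300,190:334],(400,333),interpolation=3)])
cv2.imwrite('pics/v6.png',c[:,:,::-1])
E
```

```text
[ 612.72276018 -198.43556072  217.47345334] [  61.4285269  -190.42687815] [-0.56791939 -0.19562898 -1.07092863]
w6 6611 [[  48.6592586  -223.96915917]
 [  90.39056277 -178.64134368]] [ 623.47801693 -209.90164907  154.93563807]
c6 25 [[  52.97150992 -220.79659176]
 [  91.25797839 -185.30823104]] [ 616.83780294 -220.07224611  156.92619494]
```

View pics/v6.png

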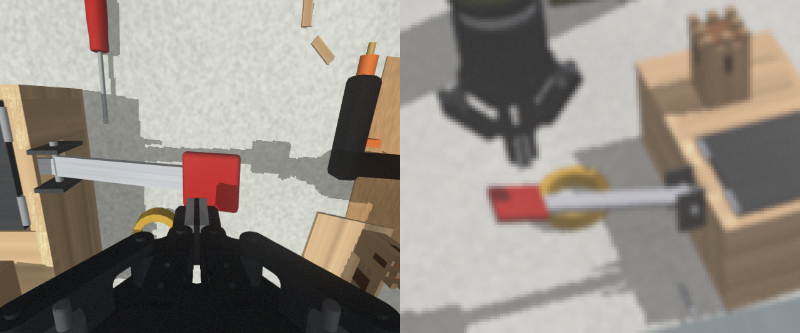

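The wrist view shows the pad right under the closed fingers, centred at about box (67,-199). The fingers are slightly towards -x of its centre, so I shift by (+4,+7) and press down slowly.

>>> play_rows(deltas=[0,0,0,0.004,0.007,0.01,0,0,0,0,0.004,0.007,0.02,0,0,0,0,0.004,0.007,0.03,0,0,0,0,0.004,0.007,0.038,0,0,0,0,0.004,0.007,0.045,0])

```text
clock: 7.5
position: [620.0, -206.6, 176.1]
eef_rot: [0.999, 0.038, -0.0, 0.001]
contact_force: [-2.0, -0.6, 7.2]
gripper_width: -0.3
```

>>> play_rows(deltas=[0,0,0,0,0,0.007,0,0,0,0,0,0,0.014,0,0,0,0,0,0,0.021,0,0,0,0,0,0,0.028,0,0,0,0,0,0,0.035,0])

```text
clock: 8.0
position: [621.6, -208.1, 142.8]
eef_rot: [0.999, 0.038, 0.002, 0.002]
contact_force: [-0.2, -3.4, 6.5]
gripper_width: -0.2
```

```bash
python3 - <<'E'
from h import *
s=np.load('box.npy');R=np.array([[np.cos(s[2]),-np.sin(s[2])],[np.sin(s[2]),np.cos(s[2])]])
o=bot.get_obs();print(o['position'],(o['position'][:2]-s[:2])@R,o['contact_force'])
a=snap('side','s7')[0]; b=snap('scene','c7')[0]
c=np.hstack([cv2.resize(a[130:330,190:430],(400,333),interpolation=3),cv2.resize(b[180:300,190:334],(400,333),interpolation=3)])
cv2.imwrite('pics/v7.png',c[:,:,::-1])
E
```

```text
[ 621.5615635  -208.07351653  142.77139272] [  69.51882868 -200.70119824] [-0.18627504 -3.36210305  6.48547927]
```

View pics/v7.png

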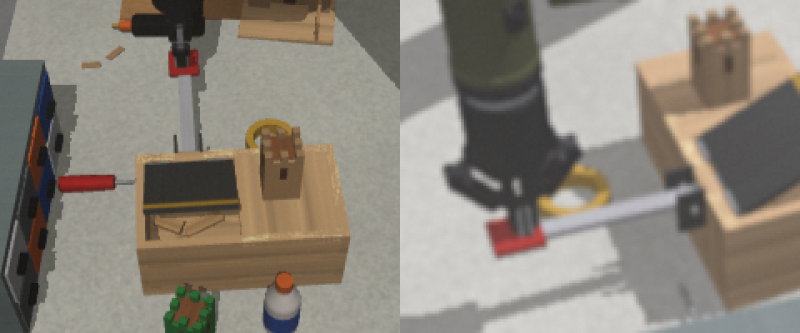

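The flap is part open, the fingers are centred on the pad, and the tower has not moved. I continue to the stop.

>>> play_rows(deltas=[0,0,0,0,0,0.007,0,0,0,0,0,0,0.014,0,0,0,0,0,0,0.021,0,0,0,0,0,0,0.028,0,0,0,0,0,0,0.035,0])

```text
clock: 8.6
position: [621.2, -207.1, 107.4]
eef_rot: [0.999, 0.038, 0.001, 0.001]
contact_force: [0.7, -1.4, 5.2]
gripper_width: 0.3
```

>>> play_rows(deltas=[0,0,0,0,0,0.006,0,0,0,0,0,0,0.012,0,0,0,0,0,0,0.017,0,0,0,0,0,0,0.02,0,0,0,0,0,0,0.022,0])

```text
clock: 9.1
position: [620.9, -205.3, 88.7]
eef_rot: [0.999, 0.038, 0.001, -0.0]
contact_force: [-8.2, 4.9, 36.8]
gripper_width: 0.0
```

The stop is reached at about 37 N. I ease back a little and hold.

>>> play_rows(deltas=[0,0,0,0,0,-0.001,0,0,0,0,0,0,-0.001,0,0,0,0,0,0,-0.001,0,0,0,0,0,0,-0.001,0,0,0,0,0,0,-0.001,0])

```text
clock: 9.6
position: [620.8, -205.4, 89.2]
eef_rot: [0.999, 0.038, 0.001, -0.0]
contact_force: [-4.3, 3.5, 22.9]
gripper_width: 0.5
```

```bash
python3 - <<'E'
from h import *
s=np.load('box.npy');R=np.array([[np.cos(s[2]),-np.sin(s[2])],[np.sin(s[2]),np.cos(s[2])]])
v,u=np.mgrid[:480,:640]
a=snap('side','s8')[0]; b=snap('scene','c8')[0]
o=bot.get_obs();print(o['position'],o['contact_force'],np.abs(o['joint_vel']).max())
for fn in('s8','c8'):
  z=np.load(f'pics/{fn}.npz');K,T,d,im=z['K'],z['T'],z['d'],z['im'].astype(int)
  P=(np.stack([(u-K[0,2])/K[0,0]*d,-(v-K[1,2])/K[1,1]*d,-d,np.ones_like(d)],-1)@T.T)[...,:3]
  B=(P[...,:2]-s[:2])@R
  m=(d>0)&(P[...,2]>125)&(B[...,0]>15)&(B[...,0]<118)&(B[...,1]>5)&(B[...,1]<130)
  if m.sum()>20: k=np.polyfit(B[m][:,1],P[m][:,2],1);print(fn,'flap angle',np.arctan(k[0]),m.sum(),P[m][:,2].max())
  m=(d>0)&(P[...,2]>190)&(P[...,2]<214)&(B[...,0]>-130)&(B[...,0]<0)&(B[...,1]>0)&(B[...,1]<115);print(B[m].min(0),B[m].max(0))
c=np.hstack([cv2.resize(a[130:330,190:430],(400,333),interpolation=3),cv2.resize(b[180:300,190:334],(400,333),interpolation=3)])
cv2.imwrite('pics/v8.png',c[:,:,::-1])
E
```

```text
[ 620.81395479 -205.36231216   89.1492168 ] [-3.30865051  3.68819558 22.7086114 ] 0.0012232190150704985
s8 flap angle 1.1096862127369638 687 229.10490260625636
[-80.37822587  18.96295207] [-30.27309668  73.32874507]
c8 flap angle 1.0494003812648274 855 230.7515268524636
[-80.35506305  17.98179833] [-26.17580457  69.97386375]
```

View pics/v8.png

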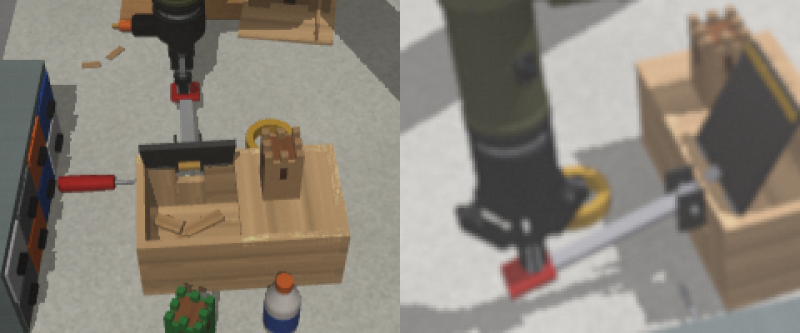

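The flap is wide open at about 1.05 rad, the tower has not moved, and the lever is held at a steady 23 N or so. I hand in.

```bash
python3 -c "
from h import *
print(bot.finish_job())"
```

```text
the job is handed in; nothing more can be done
None
```

I pushed the tower off the flap onto the fixed plywood top, pressed the lever to its stop, and handed the job in at about 9.7 s while still holding it. The hand-in reported no verdict.

- **Tower:** it stands upright at about box x -55, y 46 mm, and did not move while the flap was raised. I pushed it with both fingertips, set 20 mm apart, along the box's -x direction.
- **Flap:** it measures about 1.05 rad open in the scene view and 1.11 rad in the side view. The two views disagree by 0.06 rad, but both are well above 0.85. The arm was still, with joint speeds around 0.001 rad/s.
- **Lever:** the closed fingers rest on the red pad with a steady push of about 23 N. The force rose to 37 N at the hard stop, so I backed off 1 mm.
- **Bystanders:** those in view in the last pictures had not visibly moved. I did not measure them.

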